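Clamp the offcut with the inner knob only

TASK

Push the pine offcut fully home against the back stop of the hold-down, then clamp it by turning only the small inner knob on top clockwise until the foot bears snugly on the wood, and let go. The big outer ring under the knob is already set: do not turn it or lean on it. Stop as soon as the knob firms up, since overtightening crushes the soft wood, and leave the other things on the bench where they lie.

Things in the scene. Friction and masses are not known exactly. Their poses are not given: they have to be found in the camera images.
- hold_down: Grey and steel clamping fixture screwed to the bench. Origin: underside of its bed, on the vertical axis of knob, ring and foot; +x points to its back, z up. Bed plate 175 x 90 x 12 mm, x -100 to +75 mm. Two rails on it (x -100 to +30 mm, 42 mm apart inside, top z = 20 mm) make a channel along x. Column at x 40 to 70 mm; overhead arm z 66 to 88 mm, reaching forward to x = -28 mm.
- stop_face (a point): Middle of the face of the back stop at the end of the channel, x = +30 mm, z = 28 mm in the hold-down's frame. The round pressing foot (28 mm diameter) hangs under the arm on the axis, 30 mm in front of this face; at the start it hangs somewhere between 2 and 7 mm above the offcut's top.
- knob_grip (a point): Fixed point on the axis at mid height (z = 121 mm) of the small inner knob: round knurled steel, 28 mm diameter, 26 mm high (z 108 to 134 mm); it stays at its height. Clockwise from above lowers the foot 4 mm per rad against a steady friction of 0.12 N m, which also holds it when let go. With the foot on the wood 0.04 N m adds per 10 N of clamping (0.1 to 0.2 rad). Snug is 10 to 30 N.
- ring: Big knurled outer ring under the knob, coaxial: 62 mm diameter, 16 mm high, flat top at z = 105 mm in the hold-down's frame, 3 mm below the knob's underside; origin at the centre of its underside. Fingertips kept 4 to 6 mm above its top clear it. Only a friction of 0.18 N m holds it, and the knob's 0.12 N m already pulls on it, so fingers rubbing on it drag it round.
- ring_pin (a point): Tip of the small steel pin, 5 mm thick, that sticks out sideways from the ring's rim, 41 mm from the axis at z = 97 mm. It shows the ring's angle, which must stay as found (start angle varies; the pin is on the robot's side).
- workpiece: Pine offcut, 38 x 110 x 30 mm, 60 g, lying in the channel with its long way along it; origin at the centre of its underside, its y axis along its 110 mm length. It starts 30 to 55 mm short of the stop; home, its origin is at x = -25 mm in the hold-down's frame, its front end at -80 mm. It slides on the bed with under 1 N.
- chalk_reel: Blue chalk-line reel, 52 x 135 x 55 mm, loose bystander; origin at the centre of its underside.
- sanding_block: Sanding block, wood-brown top on a darker brown foot, 62 x 106 x 34 mm, loose bystander; origin at the centre of its underside.
- screwdriver: Screwdriver with blue handle, 28 x 217 x 25 mm, loose bystander; origin at the centre of its underside.

How it is judged:
By the outcome, as a careful person would: the job done as asked, in the order asked, and still so for the second after the job is handed in, with the robot touching nothing.
It also fails if it takes over 67 s, if anything falls off the work surface, if the arm or the gripper's body presses on something with over 40 N, if the wrist force passes 120 N, or if a joint passes its speed limit or range.

ROBOT

A 6-joint arm with a two-finger parallel gripper is mounted at the origin on a cart in front of the work surface, level with it; the furniture and walls round the work are solid. World frame = base frame: x ahead of the robot, y to its left, z up, the work surface at z = 0. Lengths are in mm, angles in rad, forces in N, time in s.
With the tool pointing down it reaches from about 275 to 725 mm from the base axis. Payload 15.9 kg.
Tool frame: the origin (TCP) lies on the centre line of the jaws, within the pads' length; the fingertips stand 19 mm ahead of it and the grasp point (between the pads) is the TCP; z points along the fingers, y is the line along which they close (so a half turn about z gives the same grasp; the last joint's range is limited). The gripper opens to 85 mm and grips with 20 to 120 N. Pads are 22 mm wide; open, the fingers measure 114 mm over their backs; the gripper's body (76 mm by 85 mm) begins 54 mm behind the grasp point. The pads swing forward as they close: fully open they stand 13 mm farther back than shut.
Start: joints at [-1.261, 0.213, -0.034, 1.323, 0, 1.571], TCP at [152.428, -476.184, 224.006] pointing down, gripper open.
Joint ranges: [-2.98, 2.98], [-0.74, 1.72], [-1.14, 1.35], [-2.1, 2.04], [-1.57, 1.44], [-3.14, 3.14]. Speed limits (rad/s): [1.89, 1.89, 2.39, 2.57, 3.14, 3.14].

INTERFACE

Orientations are given as a unit quaternion [x, y, z, w].
In Python, from station import * gives the robot as it stands.
- The arm moves only by the tool apply_moves, never from a script. Its argument "series" is a list of rows, each a list of 2 entries, a list of its own where there are three numbers: the shift along the tool's x, y, z in m, then the turn, a rotation vector about the tool's x, y, z in rad. In form: [[[tx, ty, tz], [wx, wy, wz]], ...]. A call has 1 to 8 rows; each row shifts and turns the commanded pose from where the row before left it, along the tool's axes as they then stand; what a row does not reach is not made up. A row lasts 1/10 s, in which the tool goes at most 50 mm and 8.59 degrees, less where a joint would pass 70% of its speed; a pose out of reach is approached as far as the arm can. A call with a gripper value outside its range is refused whole. "jaw" is the gripper's target within -1 to 1 (fully open at 1, half-way at 0, shut at -1), set as the call begins (left out, the last holds). The fingers move at their own pace and stop on an object; the grip force is fixed at half the most. Time passes only in rows, so rows that do not move let the fingers close. It gives the time, the measured TCP pose, the force and the opening at its end, in the units of the state.
- read_state(): the state, without advancing time (a new reading comes with each control period).
- grab_frame(name): name is "scene" or "top"; returns a dict with "pixels" (400x640x3 uint8, red, green, blue), "intrinsics" (3x3 intrinsics, pixels), "dist_coeffs" ([k1, k2, p1, p2, k3] as OpenCV has them; the pictures are not rectified), "view" (4x4, takes a point from world to camera coordinates). Camera axes: x right, y up, looking along -z (the intrinsics and any distortion apply to the point x, -y, -z); pixel columns grow to the right and rows downward; lengths in mm; the calibration is good to about 2 mm. A picture is of the moment at which its call begins. There is no depth.
- finish_job(): hands the job in, once; it reports no verdict.
Trained networks look in a picture, given as the dict that the camera call returned (one of the last four; its "shot" number tells which), for a name from the list of things; names that differ only in an ending like _2 or _b are one class to them, and where a whole thing is asked for, a point or a joint stands for the part that bears it (a point fixed in the world has none). Each returns a list of dicts, best first, with "conf" (0 to 1); they miss things now and then, are a little off and sometimes report something else, mostly with a low value. They report only what shows in the picture. A call takes as long as a camera call.
- recognise(picture, target): "extent" ([left, top, width, height] as shares, 0 to 1, of the picture: columns of its width, rows of its height, round what is visible of it).
- trace(picture, target): "pixels" (400x640 bool, what is visible of it) and "extent" ([left, top, width, height] as shares, 0 to 1, of the picture: columns of its width, rows of its height, round what is visible of it).
The state is a dict: "t": time; "qpos": joint angles; "dq": joint speeds; "joint_torque": joint torques, N m; "tool_pos": TCP position; "ee_rot": TCP orientation; "wrist_force": force on the tool from outside, world axes, zero at the start; "ft_torque": the same for the moment, N m; "opening": opening from 0.0 (shut) to 1.0 (fully open).
Only numpy, scipy, OpenCV 4.12 (cv2) and the standard library are available. Lean on these libraries where they do the work, as an engineer would, in place of code of your own. Each camera call takes 0.05 s, during which the arm holds its last target. There are 200 camera calls.

## Working session

There is one attempt and no reset: what is moved stays moved. The work goes in short steps, Python scripts to look and compute and a tool call to move; the robot and the scene stay as the last step left them, time stands still between calls to the robot, and variables do not carry over. Pictures are saved under pics/ and viewed, on a budget of 10 in all, crops included, one or two more only if the job needs it, and the job is handed in when it is done.

Besides the shell and the picture viewer there is one more tool, called after "Request:" as name(argument=value, ...), one argument or row to a line, values as JSON. apply_moves: Moves the arm, as the interface text tells. Its arguments: {"type":"object","properties":{"series":{"type":"array"},"jaw":{"type":"number"}},"required":["series"]}

```bash
mkdir -p pics; ls
cat > h.py <<'E'
from station import *
import numpy as np, cv2
def px(f,P):
    P=np.atleast_2d(np.array(P,float)); V=np.array(f["view"]); c=P@V[:3,:3].T+V[:3,3]
    c=c*[1,-1,-1]
    return cv2.projectPoints(c,np.zeros(3),np.zeros(3),np.array(f["intrinsics"],float),np.array(f["dist_coeffs"],float))[0][:,0]
def ray(f,uv,z):
    uv=np.array(uv,float).reshape(-1,1,2)
    n=cv2.undistortPoints(uv,np.array(f["intrinsics"],float),np.array(f["dist_coeffs"],float))[:,0]
    V=np.array(f["view"]);R=V[:3,:3];C=-R.T@V[:3,3]
    d=np.c_[n[:,0],-n[:,1],-np.ones(len(n))]@R
    return C+d*((z-C[2])/d[:,2])[:,None]
def save(f,n): cv2.imwrite("pics/"+n,f["pixels"][:,:,::-1])
E
python3 - <<'E'
from h import *
print({k:np.round(v,3).tolist() for k,v in read_state().items()})
for n in("scene","top"):
    f=grab_frame(n); save(f,n+"0.png"); V=np.array(f["view"]); print(n,(-V[:3,:3].T@V[:3,3]).round(), np.array(f["intrinsics"]).round(1).tolist())
    for t in["hold_down","knob_grip","ring","ring_pin","stop_face","workpiece","chalk_reel","sanding_block","screwdriver"]:
        r=recognise(f,t)
        for q in r[:2]:
            e=np.array(q["extent"])*[640,400,640,400]; print(t,round(q["conf"],2),e.round(1))
E
```

```text
pics
{'t': 0.0, 'qpos': [-1.261, 0.213, -0.035, 1.324, 0.0, 1.571], 'dq': [0.0, 0.001, -0.001, 0.002, 0.001, -0.001], 'joint_torque': [-0.0, -68.617, 48.712, 0.017, -0.0, -0.0], 'tool_pos': [152.331, -475.859, 223.53], 'ee_rot': [0.988, 0.154, -0.0, -0.001], 'wrist_force': [-0.26, 0.49, -0.53], 'ft_torque': [0.025, 0.003, -0.033], 'opening': 1.002}
scene [-160. -960.  636.] [[491.3, 0.0, 324.2], [0.0, 491.3, 195.4], [0.0, 0.0, 1.0]]
hold_down 0.59 [274.1 183.5  67.4  77.3]
knob_grip 0.67 [276.4 183.6  70.9  75.6]
ring 0.74 [294.2 183.1  26.   39.4]
ring 0.45 [368.1 271.6  55.2  32.5]
ring_pin 0.92 [292.8 185.8  35.1  36.1]
stop_face 0.84 [278.2 184.9  70.5  74.5]
workpiece 0.63 [266.4 217.8  48.6  32.6]
chalk_reel 0.88 [367.1 271.3  57.2  34.8]
sanding_block 0.93 [238.5 175.1  42.9  28. ]
screwdriver 0.63 [258.4 200.4  34.6  20.8]
top [ 469. -300. 1239.] [[438.9, 0.0, 324.3], [0.0, 438.9, 197.2], [0.0, 0.0, 1.0]]
hold_down 0.79 [285.8 169.2  42.6  65.6]
knob_grip 0.63 [286.9 165.9  43.9  69.4]
ring 0.85 [299.1 182.3  20.3  26.9]
ring_pin 0.79 [295.4 183.5  25.9  25.6]
stop_face 0.86 [286.1 169.9  44.9  66.9]
workpiece 0.67 [296.4 209.4  12.9  31.1]
workpiece 0.4 [285.1 170.4  46.7  63.7]
chalk_reel 0.91 [387.9 211.1  38.9  19.8]
sanding_block 0.56 [202.1 162.4  36.4  24.9]
screwdriver 0.78 [250.6 169.9  10.9  37.9]
```

```bash
python3 -c "
import cv2,numpy as np
a=cv2.imread('pics/scene0.png');b=cv2.imread('pics/top0.png');cv2.imwrite('pics/both.png',cv2.resize(np.vstack([a,b]),(480,600),interpolation=cv2.INTER_AREA))"
```

```text
(no output)
```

View pics/top0.png

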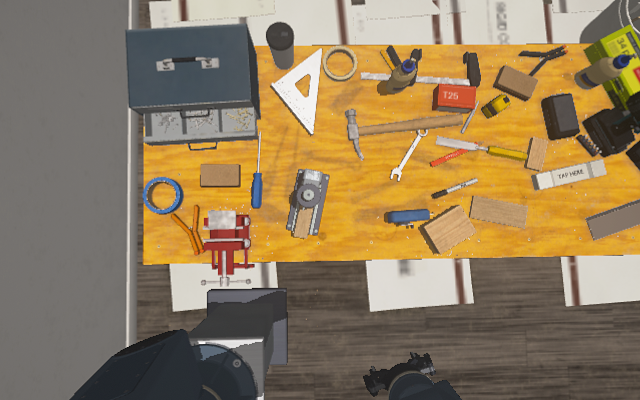

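View pics/scene0.png

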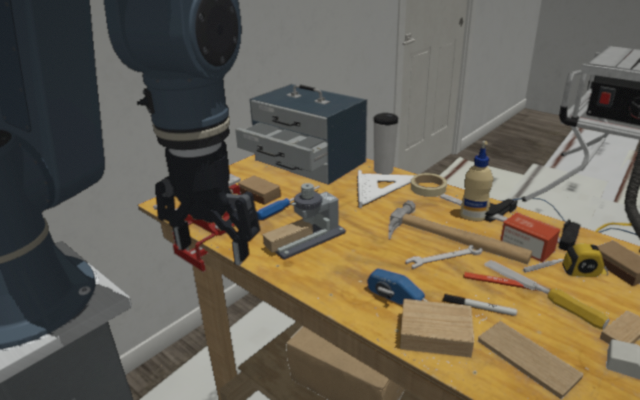

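Top view: the hold-down is at about (307,203), its back pointing up in the picture, with the knob near (309,195) and the offcut sticking out at (302,226). The vise is at the left and the screwdriver at (257,185). Scene view: the gripper is at the left and the hold-down at (308,220). Next I'll fit the fixture's pose.

```bash
cat > fit.py <<'E'
from h import *
from scipy.optimize import minimize
def boxhull(f,x0,x1,y0,y1,z0,z1,T):
    p=np.array([[x,y,z] for x in(x0,x1) for y in(y0,y1) for z in(z0,z1)],float); return px(f,T(p))
def cyl(f,r,z0,z1,T):
    a=np.linspace(0,2*np.pi,24); p=np.array([[r*np.cos(t),r*np.sin(t),z] for t in a for z in(z0,z1)]); return px(f,T(p))
def Tr(q):
    c,s=np.cos(q[2]),np.sin(q[2]); R=np.array([[c,-s,0],[s,c,0],[0,0,1]])
    return lambda p:np.atleast_2d(p)@R.T+[q[0],q[1],0]
def parts(f,q,d):
    T=Tr(q)
    return [boxhull(f,-100,75,-45,45,0,12,T),boxhull(f,40,70,-20,20,12,88,T),boxhull(f,-28,70,-20,20,66,88,T),cyl(f,31,89,105,T),cyl(f,14,108,134,T)],boxhull(f,-80-d,30-d,-19,19,12,42,T)
E
python3 - <<'E'
from fit import *
fs=[grab_frame("top"),grab_frame("scene")]
obs=[]
for f in fs:
    m={}
    for t in["hold_down","ring","workpiece","knob_grip"]:
        r=trace(f,t)
        if r: 
            m[t]=r[0]["pixels"]; ys,xs=np.nonzero(m[t]); print(t,r[0]["conf"],m[t].sum(),xs.mean().round(1),ys.mean().round(1),xs.min(),xs.max(),ys.min(),ys.max())
    obs.append(m)
S=4
def mask(hs):
    im=np.zeros((400*S,640*S),np.uint8)
    for h in hs: cv2.fillConvexPoly(im,cv2.convexHull(((h+.5)*S).astype(np.int32)),1)
    return im
U=[]
for m in obs:
    u=m["hold_down"]|m["ring"]|m.get("workpiece",False)
    U.append(np.kron(u.astype(np.uint8),np.ones((S,S),np.uint8)))
def cost(v):
    c=0
    for f,u in zip(fs,U):
        a,b=parts(f,v[:3],v[3]); c+=1-(mask(a+[b])&u).sum()/(mask(a+[b])|u).sum()
    return c
g=ray(fs[0],[307,203],20)[0];print(g)
best=None
for yaw in(-.3,-.15,0):
    r=minimize(cost,[g[0]+10,g[1],yaw,42],method="Nelder-Mead",options=dict(initial_simplex=np.array([[g[0]+10,g[1],yaw,42]]*5)+np.vstack([np.zeros(4),np.diag([15,15,.1,10])]),maxiter=120))
    print(r.x.round(3),r.fun)
    if best is None or r.fun<best.fun: best=r
q=best.x; np.save("q.npy",q)
out=[]
for f,(cx,cy,k) in zip(fs,[(307,203,6),(305,222,6)]):
    w,h=66,48
    im=cv2.resize(np.ascontiguousarray(f["pixels"][cy-h:cy+h,cx-w:cx+w,::-1]),None,fx=k,fy=k,interpolation=cv2.INTER_CUBIC)[:, :]
    raw=im.copy()
    a,b=parts(f,q[:3],q[3])
    for hh,c in zip(a+[b],[(255,0,0),(255,255,0),(255,255,0),(0,255,0),(0,0,255),(255,0,255)]):
        cv2.polylines(im,[((cv2.convexHull(hh.astype(np.float32))-[cx-w,cy-h]+.5)*k).astype(np.int32)],True,c,1)
    out.append(np.hstack([raw,im])[:,:])
o=np.vstack(out); cv2.imwrite("pics/fit0.png",cv2.resize(o,(800,580),interpolation=cv2.INTER_AREA)); print(o.shape)
E
```

```text
hold_down 0.65 1612 308.3 197.1 286 328 169 233
ring 0.83 456 308.2 195.9 297 320 184 208
workpiece 0.56 439 303.1 222.2 294 312 206 238
knob_grip 0.93 1663 308.7 197.3 286 329 168 235
hold_down 0.91 2379 314.4 219.8 276 345 183 259
ring 0.61 629 307.6 199.1 292 322 183 221
workpiece 0.78 898 286.8 234.7 263 312 220 251
knob_grip 0.66 2289 314.1 219.8 276 344 183 259
[ 524.834994   -289.21174257   20.        ]
[ 5.39548e+02 -2.91938e+02 -2.09000e-01  3.19990e+01] 0.13559190063936577
[ 5.38702e+02 -2.91864e+02 -2.33000e-01  3.17120e+01] 0.13367114310014316
[ 5.39009e+02 -2.91960e+02 -2.28000e-01  3.15410e+01] 0.13281280341378798
(1152, 1584, 3)
```

View pics/fit0.png

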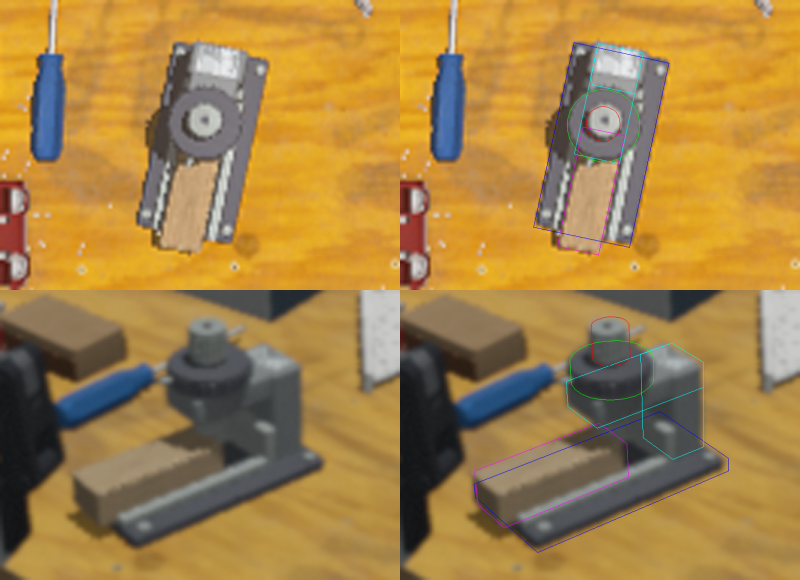

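The overlay agrees to about 1–2 px in both views. Hold-down: (539,-292), yaw -0.23. The offcut is about 32 mm short of the stop. I'll shut the jaws, line the tool up with the channel and go in front of the offcut.

Request:
apply_moves(
  jaw=-1,
  series=[
    [[0,0,0],[0,0,0.134]],
    [[0,0,0],[0,0,0.134]],
    [[0,0,0],[0,0,0.134]],
    [[0,0,0],[0,0,0.134]],
  ],
)

```text
t: 1.9
tool_pos: [152.4, -476.2, 224.0]
ee_rot: [0.993, -0.116, -0.0, -0.0]
wrist_force: [-0.4, 0.1, -0.2]
opening: 0.329
```

Request:
apply_moves(
  series=[
    [[0.022,-0.033,0.01],[0,0,0]],
    [[0.022,-0.033,0.01],[0,0,0]],
    [[0.022,-0.033,0.01],[0,0,0]],
    [[0.022,-0.033,0.01],[0,0,0]],
    [[0.022,-0.033,0.01],[0,0,0]],
    [[0.022,-0.033,0.01],[0,0,0]],
    [[0.022,-0.033,0.01],[0,0,0]],
    [[0.022,-0.033,0.01],[0,0,0]],
  ],
)

```text
t: 2.7
tool_pos: [384.2, -257.1, 143.8]
ee_rot: [0.994, -0.113, 0.0, 0.0]
wrist_force: [0.2, -0.6, 0.5]
opening: 0.001
```

Request:
apply_moves(
  series=[
    [[0,0,0],[0,0.133,0]],
    [[0,0,0],[0,0.133,0]],
    [[0,0,0],[0,0.133,0]],
    [[0,0,0],[0,0,0]],
    [[0,0,0],[0,0,0]],
  ],
)

```text
t: 3.2
tool_pos: [382.5, -258.4, 144.3]
ee_rot: [0.974, -0.111, 0.197, 0.023]
wrist_force: [0.2, -1.0, 0.9]
opening: -0.002
```

```bash
cat >> fit.py <<'E'
from scipy.spatial.transform import Rotation as Ro
def where(q=None):
    q=np.load("q.npy") if q is None else q
    s=read_state(); p=np.array(s["tool_pos"]); c,sn=np.cos(q[2]),np.sin(q[2]); d=p[:2]-q[:2]
    R=Ro.from_quat(s["ee_rot"]).as_matrix()
    L=np.array([c*d[0]+sn*d[1],-sn*d[0]+c*d[1],p[2]])
    Rz=np.array([[c,sn,0],[-sn,c,0],[0,0,1]])
    print("t",round(s["t"],2),"local tcp",L.round(1),"F",np.round(s["wrist_force"],2),"M",np.round(s["ft_torque"],3),"q",np.round(s["qpos"],2),"open",round(s["opening"],3),"yaw_x",round(np.arctan2(R[1,0],R[0,0]),3),"zax local",(Rz@R[:,2]).round(3),"yax",(Rz@R[:,1]).round(3))
    return L,Rz@R,s
E
python3 - <<'E'
from fit import *
where()
f=grab_frame("scene"); im=f["pixels"][100:300,180:440]; cv2.imwrite("pics/s1.png",cv2.resize(im[:,:,::-1],None,fx=3,fy=3,interpolation=cv2.INTER_CUBIC))
E
```

```text
t 3.2 local tcp [-160.1   -2.7  144.3] F [ 0.25 -0.95  0.9 ] M [ 0.014  0.342 -0.033] q [-0.72 -0.14 -0.7   0.66  0.19  2.68] open -0.002 yaw_x -0.227 zax local [ 0.388 -0.    -0.922] yax [ 0. -1.  0.]
```

View pics/s1.png

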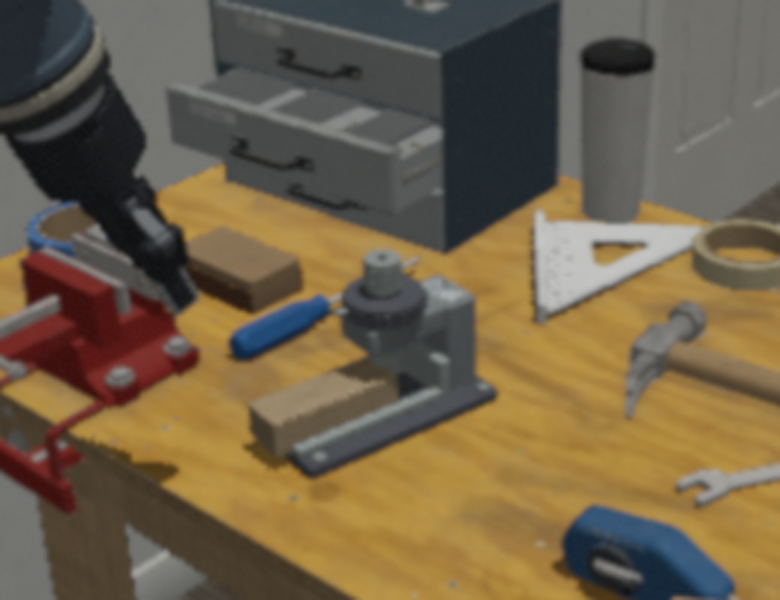

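The view shows the shut, tilted fingers at about (183,300) in the crop. The offcut's front end is at (265,430), still short of the stop, and the pin shows at the left rim of the ring at about (338,312). I'll check the fingertip length by projection, then descend.

Run:
```python
from fit import *
L,R,s=where(); f=grab_frame("scene"); Rw=Ro.from_quat(s["ee_rot"]).as_matrix(); p=np.array(s["tool_pos"])
for k in(0,19,32):
    for x in (-11,11): print(k,x,((px(f,p+Rw@[x,0,k])-[180,100]+.5)*3).round())
```

```text
t 3.25 local tcp [-158.8   -3.   145. ] F [-0.32  0.29 -0.3 ] M [ 0.046  0.306 -0.044] q [-0.72 -0.14 -0.7   0.66  0.19  2.68] open -0.002 yaw_x -0.226 zax local [ 0.388 -0.    -0.922] yax [ 0.001 -1.     0.001]
0 -11 [[182. 322.]]
0 11 [[207. 302.]]
19 -11 [[194. 341.]]
19 11 [[219. 321.]]
32 -11 [[202. 353.]]
32 11 [[227. 333.]]
```

Request:
apply_moves(
  series=[
    [[0.006,0,0.015],[0,0,0]],
    [[0.006,0,0.015],[0,0,0]],
  ],
)

```text
t: 3.5
tool_pos: [407.2, -264.7, 121.9]
ee_rot: [0.974, -0.11, 0.197, 0.023]
wrist_force: [-0.4, -0.2, 0.0]
opening: -0.003
```

Run:
```python
from fit import *
L,R,s=where(); f=grab_frame("scene"); Rw=Ro.from_quat(s["ee_rot"]).as_matrix(); p=np.array(s["tool_pos"])
im=cv2.resize(np.ascontiguousarray(f["pixels"][150:260,220:350,::-1]),None,fx=5,fy=5,interpolation=cv2.INTER_CUBIC)
for k,c in((0,(0,255,0)),(19,(0,0,255))):
    pts=((px(f,p+np.array([[x,y,k] for x,y in((-11,-14),(11,-14),(11,14),(-11,14))])@Rw.T)-[220,150]+.5)*5).astype(np.int32)
    cv2.polylines(im,[pts],True,c,1)
cv2.imwrite("pics/s2.png",im)
```

```text
t 3.5 local tcp [-134.6   -3.2  121.9] F [-0.4  -0.21  0.03] M [0.113 0.363 0.019] q [-0.69 -0.07 -0.7   0.58  0.18  2.71] open -0.003 yaw_x -0.226 zax local [ 0.389 -0.    -0.921] yax [ 0.002 -1.     0.001]
```

View pics/s2.png

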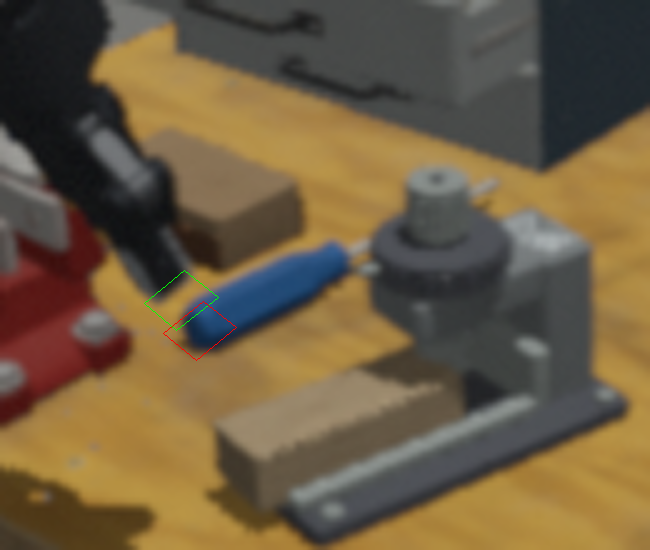

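The drawn red outline (tips 19 mm ahead) lies at (200,332), but the fingers seem to end at about (172,293), so tip length is unsure. A light touch on the bare bench in front of the fixture will settle it, at the knob-grip opening.

Request:
apply_moves(
  jaw=-0.34,
  series=[
    [[-0.028,0,-0.012],[0,0,0]],
    [[0,0,0],[0,-0.133,0]],
    [[0,0,0],[0,-0.133,0]],
    [[0,0,0],[0,-0.133,0]],
    [[0,0,0.03],[0,0,0]],
    [[0,0,0.03],[0,0,0]],
    [[0,0,0.0],[0,0,0]],
    [[0,0,0.0],[0,0,0]],
  ],
)

```text
t: 4.35
tool_pos: [375.9, -256.8, 61.8]
ee_rot: [0.994, -0.113, -0.001, -0.0]
wrist_force: [-0.2, 0.2, -0.2]
opening: 0.33
```

Request:
apply_moves(
  series=[
    [[0,0,0.005],[0,0,0]],
    [[0,0,0.005],[0,0,0]],
    [[0,0,0.005],[0,0,0]],
    [[0,0,0.003],[0,0,0]],
    [[0,0,0],[0,0,0]],
    [[0,0,0],[0,0,0]],
  ],
)

```text
t: 4.95
tool_pos: [375.6, -256.7, 43.3]
ee_rot: [0.994, -0.113, -0.0, 0.0]
wrist_force: [0.2, 1.1, 1.4]
opening: 0.332
```

Run:
```python
from fit import *
L,R,s=where(); f=grab_frame("scene"); Rw=Ro.from_quat(s["ee_rot"]).as_matrix(); p=np.array(s["tool_pos"])
im=cv2.resize(np.ascontiguousarray(f["pixels"][150:260,200:340,::-1]),None,fx=5,fy=5,interpolation=cv2.INTER_CUBIC)
for k,c in((0,(0,255,0)),(19,(0,0,255))):
    pts=((px(f,p+np.array([[x,y,k] for x,y in((-11,-28),(11,-28),(11,28),(-11,28))])@Rw.T)-[200,150]+.5)*5).astype(np.int32)
    cv2.polylines(im,[pts],True,c,1)
cv2.imwrite("pics/s3.png",im)
```

```text
t 4.95 local tcp [-167.2   -2.5   43.3] F [0.22 1.07 1.45] M [0.029 0.023 0.004] q [-0.6   0.24 -0.48  0.85 -0.    2.77] open 0.332 yaw_x -0.226 zax local [-0. -0. -1.] yax [ 0.001 -1.     0.   ]
```

View pics/s3.png

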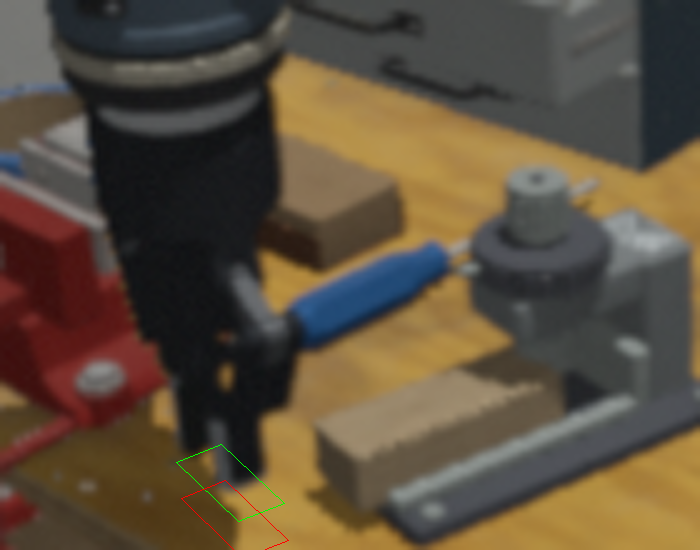

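The fingers here end at about (240,485), near the level of the TCP outline rather than 19 mm beyond it. I'll keep lowering gently until contact.

Request:
apply_moves(
  series=[
    [[0,0,0.005],[0,0,0]],
    [[0,0,0.005],[0,0,0]],
    [[0,0,0.005],[0,0,0]],
    [[0,0,0],[0,0,0]],
  ],
)

```text
t: 5.4
tool_pos: [375.1, -256.3, 27.4]
ee_rot: [0.994, -0.113, -0.001, -0.0]
wrist_force: [0.0, 0.6, -0.1]
opening: 0.331
```

Request:
apply_moves(
  series=[
    [[0,0,0.002],[0,0,0]],
    [[0,0,0.002],[0,0,0]],
    [[0,0,0],[0,0,0]],
  ],
)

```text
t: 5.7
tool_pos: [375.5, -256.6, 24.0]
ee_rot: [0.994, -0.113, -0.0, -0.0]
wrist_force: [0.2, -0.1, 0.3]
opening: 0.332
```

Request:
apply_moves(
  series=[
    [[0,0,0.001],[0,0,0]],
    [[0,0,0.001],[0,0,0]],
    [[0,0,0],[0,0,0]],
  ],
)

```text
t: 6.0
tool_pos: [375.6, -256.6, 22.1]
ee_rot: [0.994, -0.113, -0.0, -0.0]
wrist_force: [0.0, -0.3, -1.0]
opening: 0.325
```

Request:
apply_moves(
  series=[
    [[0,0,0.001],[0,0,0]],
    [[0,0,0.001],[0,0,0]],
    [[0,0,0],[0,0,0]],
  ],
)

```text
t: 6.3
tool_pos: [375.5, -256.6, 20.1]
ee_rot: [0.994, -0.113, -0.0, -0.0]
wrist_force: [-0.5, -0.6, -0.1]
opening: 0.331
```

Request:
apply_moves(
  series=[
    [[0,0,0.001],[0,0,0]],
    [[0,0,0.001],[0,0,0]],
    [[0,0,0],[0,0,0]],
  ],
)

```text
t: 6.6
tool_pos: [375.5, -256.6, 18.1]
ee_rot: [0.994, -0.113, -0.0, -0.0]
wrist_force: [0.2, 1.1, 0.5]
opening: 0.336
```

Request:
apply_moves(
  series=[
    [[0,0,0.001],[0,0,0]],
    [[0,0,0.001],[0,0,0]],
    [[0,0,0],[0,0,0]],
  ],
)

```text
t: 6.9
tool_pos: [375.5, -256.6, 16.1]
ee_rot: [0.994, -0.113, -0.0, -0.0]
wrist_force: [-0.5, -0.4, 0.2]
opening: 0.329
```

Request:
apply_moves(
  series=[
    [[0,0,0.001],[0,0,0]],
    [[0,0,0.001],[0,0,0]],
    [[0,0,0],[0,0,0]],
  ],
)

```text
t: 7.2
tool_pos: [375.5, -256.6, 14.0]
ee_rot: [0.994, -0.113, -0.0, -0.0]
wrist_force: [-0.1, 0.5, 0.1]
opening: 0.327
```

Request:
apply_moves(
  series=[
    [[0,0,0.001],[0,0,0]],
    [[0,0,0.001],[0,0,0]],
    [[0,0,0],[0,0,0]],
  ],
)

```text
t: 7.5
tool_pos: [375.5, -256.6, 12.1]
ee_rot: [0.994, -0.113, -0.0, -0.0]
wrist_force: [-0.2, 0.2, 0.6]
opening: 0.329
```

Request:
apply_moves(
  series=[
    [[0,0,0.001],[0,0,0]],
    [[0,0,0.001],[0,0,0]],
    [[0,0,0],[0,0,0]],
  ],
)

```text
t: 7.8
tool_pos: [375.5, -256.6, 10.1]
ee_rot: [0.994, -0.113, -0.0, -0.0]
wrist_force: [0.6, 0.9, -0.2]
opening: 0.329
```

Request:
apply_moves(
  series=[
    [[0,0,0.001],[0,0,0]],
    [[0,0,0.001],[0,0,0]],
    [[0,0,0],[0,0,0]],
  ],
)

```text
t: 8.1
tool_pos: [375.5, -256.6, 8.1]
ee_rot: [0.994, -0.113, -0.0, -0.0]
wrist_force: [-0.5, -0.2, 0.8]
opening: 0.334
```

Request:
apply_moves(
  series=[
    [[0,0,0.001],[0,0,0]],
    [[0,0,0.001],[0,0,0]],
    [[0,0,0.001],[0,0,0]],
    [[0,0,0],[0,0,0]],
  ],
)

```text
t: 8.5
tool_pos: [375.5, -256.6, 5.1]
ee_rot: [0.994, -0.113, -0.0, -0.0]
wrist_force: [0.1, -0.2, 0.3]
opening: 0.334
```

Request:
apply_moves(
  series=[
    [[0,0,0.001],[0,0,0]],
    [[0,0,0.001],[0,0,0]],
    [[0,0,0.001],[0,0,0]],
    [[0,0,0],[0,0,0]],
  ],
)

```text
t: 8.9
tool_pos: [375.5, -256.6, 2.1]
ee_rot: [0.994, -0.113, -0.0, -0.0]
wrist_force: [-0.0, -0.7, -0.1]
opening: 0.333
```

Run:
```python
from fit import *
L,R,s=where()
out=[]
for n,(x,y) in(("scene",(200,170)),("top",(230,170))):
    f=grab_frame(n); p=np.array(s["tool_pos"]);Rw=Ro.from_quat(s["ee_rot"]).as_matrix()
    im=cv2.resize(np.ascontiguousarray(f["pixels"][y:y+90,x:x+100,::-1]),None,fx=4,fy=4,interpolation=cv2.INTER_CUBIC)
    for k,c in((0,(0,255,0)),):
        pts=((px(f,p+np.array([[a,b,k] for a,b in((-11,-28),(11,-28),(11,28),(-11,28))])@Rw.T)-[x,y]+.5)*4).astype(np.int32)
        cv2.polylines(im,[pts],True,c,1)
    out.append(im)
cv2.imwrite("pics/s4.png",np.hstack(out))
```

```text
t 8.9 local tcp [-167.3   -2.5    2.1] F [-0.05 -0.7  -0.07] M [0.026 0.008 0.007] q [-0.6   0.29 -0.53  0.74  0.    2.77] open 0.333 yaw_x -0.226 zax local [-0.  0. -1.] yax [ 0.002 -1.    -0.   ]
```

View pics/s4.png

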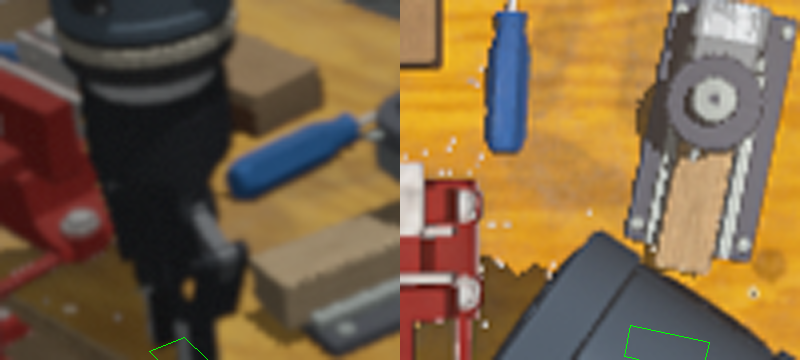

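The scene crop cut off the fingertips, but the free motion shows the tips are higher than assumed. I'll continue the slow touch-down.

Request:
apply_moves(
  series=[
    [[0,0,0.001],[0,0,0]],
    [[0,0,0.001],[0,0,0]],
    [[0,0,0.001],[0,0,0]],
    [[0,0,0],[0,0,0]],
  ],
)

```text
t: 9.4
tool_pos: [375.5, -256.6, -1.0]
ee_rot: [0.994, -0.113, -0.0, -0.0]
wrist_force: [-0.1, -0.8, -0.1]
opening: 0.329
```

Request:
apply_moves(
  series=[
    [[0,0,0.001],[0,0,0]],
    [[0,0,0.001],[0,0,0]],
    [[0,0,0.001],[0,0,0]],
    [[0,0,0],[0,0,0]],
  ],
)

```text
t: 9.8
tool_pos: [375.5, -256.6, -3.9]
ee_rot: [0.994, -0.113, -0.0, -0.0]
wrist_force: [1.4, -0.4, -0.7]
opening: 0.329
```

Run:
```python
from fit import *
L,R,s=where(); p=np.array(s["tool_pos"]);Rw=Ro.from_quat(s["ee_rot"]).as_matrix()
f=grab_frame("scene"); g=f["pixels"]; g0=cv2.imread("pics/scene0.png")[:,:,::-1]
x,y=190,170
im=cv2.resize(np.ascontiguousarray(g[y:y+120,x:x+130,::-1]),None,fx=5,fy=5,interpolation=cv2.INTER_CUBIC)
for k,c in((-20,(255,255,0)),(0,(0,255,0)),(19,(0,0,255))):
    pts=((px(f,p+np.array([[a,b,k] for a,b in((-11,-28),(11,-28),(11,28),(-11,28))])@Rw.T)-[x,y]+.5)*5).astype(np.int32)
    cv2.polylines(im,[pts],True,c,1)
cv2.imwrite("pics/s5.png",im)
print(ray(grab_frame("top"),[[200,262],[300,261],[400,259]],0).round())
```

```text
t 9.8 local tcp [-167.2   -2.5   -3.9] F [ 1.43 -0.41 -0.75] M [ 0.018  0.022 -0.005] q [-0.6   0.3  -0.54  0.73  0.    2.77] open 0.329 yaw_x -0.226 zax local [-0.  0. -1.] yax [ 0.002 -1.    -0.   ]
[[ 366.   11.    0.]
 [ 364. -267.    0.]
 [ 363. -549.    0.]]
```

View pics/s5.png

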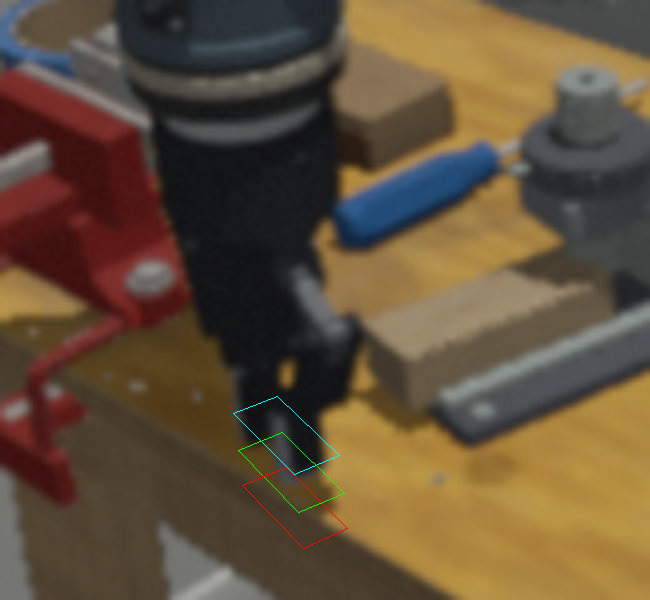

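Tips end at about (290,480), near the green TCP outline, right at the bench's front edge (x≈364). To be sure I'm over the bench, I'll raise, go 22 mm forward and touch again.

Request:
apply_moves(
  series=[
    [[0,0,-0.02],[0,0,0]],
    [[0,0,-0.006],[0,0,0]],
    [[0.022,0.0,0],[0,0,0]],
    [[0,0,0],[0,0,0]],
    [[0,0,0.003],[0,0,0]],
    [[0,0,0.001],[0,0,0]],
    [[0,0,0.001],[0,0,0]],
    [[0,0,0],[0,0,0]],
  ],
)

```text
t: 10.7
tool_pos: [396.5, -261.4, 17.0]
ee_rot: [0.994, -0.113, -0.0, -0.0]
wrist_force: [0.0, -0.0, -0.2]
opening: 0.327
```

Request:
apply_moves(
  series=[
    [[0,0,0.001],[0,0,0]],
    [[0,0,0.001],[0,0,0]],
    [[0,0,0.001],[0,0,0]],
    [[0,0,0],[0,0,0]],
  ],
)

```text
t: 11.1
tool_pos: [397.0, -261.5, 14.1]
ee_rot: [0.994, -0.113, -0.0, -0.0]
wrist_force: [0.2, 0.1, 0.1]
opening: 0.329
```

Request:
apply_moves(
  series=[
    [[0,0,0.001],[0,0,0]],
    [[0,0,0.001],[0,0,0]],
    [[0,0,0.001],[0,0,0]],
    [[0,0,0],[0,0,0]],
  ],
)

```text
t: 11.5
tool_pos: [396.9, -261.5, 11.0]
ee_rot: [0.994, -0.113, -0.0, -0.0]
wrist_force: [-0.9, 0.1, 0.3]
opening: 0.334
```

Request:
apply_moves(
  series=[
    [[0,0,0.001],[0,0,0]],
    [[0,0,0.001],[0,0,0]],
    [[0,0,0.001],[0,0,0]],
    [[0,0,0],[0,0,0]],
  ],
)

```text
t: 11.9
tool_pos: [396.9, -261.5, 8.1]
ee_rot: [0.994, -0.113, -0.0, -0.0]
wrist_force: [0.6, 0.2, -0.3]
opening: 0.33
```

Request:
apply_moves(
  series=[
    [[0,0,0.001],[0,0,0]],
    [[0,0,0.001],[0,0,0]],
    [[0,0,0.001],[0,0,0]],
    [[0,0,0],[0,0,0]],
  ],
)

```text
t: 12.3
tool_pos: [396.9, -261.5, 5.1]
ee_rot: [0.994, -0.113, -0.0, -0.0]
wrist_force: [0.2, -0.1, -0.0]
opening: 0.329
```

Request:
apply_moves(
  series=[
    [[0,0,0.001],[0,0,0]],
    [[0,0,0.001],[0,0,0]],
    [[0,0,0.001],[0,0,0]],
    [[0,0,0],[0,0,0]],
  ],
)

```text
t: 12.7
tool_pos: [397.0, -261.5, 2.1]
ee_rot: [0.994, -0.113, -0.0, -0.0]
wrist_force: [0.9, 0.7, -0.1]
opening: 0.328
```

Request:
apply_moves(
  series=[
    [[0,0,0.001],[0,0,0]],
    [[0,0,0.001],[0,0,0]],
    [[0,0,0.001],[0,0,0]],
    [[0,0,0],[0,0,0]],
  ],
)

```text
t: 13.1
tool_pos: [397.0, -261.5, -1.0]
ee_rot: [0.994, -0.113, -0.0, -0.0]
wrist_force: [0.1, 0.4, -0.2]
opening: 0.327
```

Request:
apply_moves(
  series=[
    [[0,0,0.001],[0,0,0]],
    [[0,0,0.001],[0,0,0]],
    [[0,0,0.001],[0,0,0]],
    [[0,0,0],[0,0,0]],
  ],
)

```text
t: 13.5
tool_pos: [396.9, -261.5, -4.0]
ee_rot: [0.994, -0.113, -0.0, -0.0]
wrist_force: [-0.0, 0.5, 0.1]
opening: 0.333
```

Request:
apply_moves(
  series=[
    [[0,0,0.001],[0,0,0]],
    [[0,0,0.001],[0,0,0]],
    [[0,0,0.001],[0,0,0]],
    [[0,0,0],[0,0,0]],
  ],
)

```text
t: 13.9
tool_pos: [396.9, -261.5, -6.9]
ee_rot: [0.994, -0.113, -0.0, -0.0]
wrist_force: [0.6, 0.0, 0.9]
opening: 0.329
```

Request:
apply_moves(
  series=[
    [[0,0,0.001],[0,0,0]],
    [[0,0,0.001],[0,0,0]],
    [[0,0,0.001],[0,0,0]],
    [[0,0,0],[0,0,0]],
  ],
)

```text
t: 14.3
tool_pos: [397.2, -261.7, -7.8]
ee_rot: [0.994, -0.113, 0.001, 0.0]
wrist_force: [-15.0, 10.5, 52.9]
opening: 0.333
```

Contact came at a reported TCP z of about -7.5. So at this opening the tips really end about 7.5 mm short of the reported TCP, not 19 mm ahead, and I'll use that measured value. Next I raise, shut, tilt, and prepare to push.

Request:
apply_moves(
  jaw=-1,
  series=[
    [[0,0,-0.005],[0,0,0]],
    [[0,0,-0.02],[0,0,0]],
    [[0,-0.0025,-0.012],[0,0,0]],
    [[0,0,0],[0,0.133,0]],
    [[0,0,0],[0,0.133,0]],
    [[0,0,0],[0,0.133,0]],
    [[0,0,0],[0,0,0]],
  ],
)

```text
t: 15.0
tool_pos: [392.7, -255.7, 24.2]
ee_rot: [0.974, -0.112, 0.194, 0.021]
wrist_force: [-0.9, 0.3, -1.2]
opening: 0.004
```

```bash
python3 -c "
from fit import *
where()"
```

```text
t 15.0 local tcp [-150.7    2.3   24.2] F [-0.89  0.27 -1.17] M [0.047 0.462 0.005] q [-0.7   0.04 -0.89  0.29  0.18  2.7 ] open 0.004 yaw_x -0.229 zax local [ 0.382  0.003 -0.924] yax [ 0.    -1.    -0.003]
```

Request:
apply_moves(
  series=[
    [[0.0008,0.002,-0.002],[0,0,0]],
    [[0.009,0,0.0039],[0,0,0]],
    [[0.009,0,0.0039],[0,0,0]],
    [[0,0,0],[0,0,0]],
  ],
)

```text
t: 15.4
tool_pos: [419.0, -266.6, 29.7]
ee_rot: [0.974, -0.11, 0.195, 0.022]
wrist_force: [0.4, 0.4, 0.1]
opening: -0.002
```

Request:
apply_moves(
  series=[
    [[0.0046,0,0.0019],[0,0,0]],
    [[0.0046,0,0.0019],[0,0,0]],
    [[0.0046,0,0.0019],[0,0,0]],
    [[0.0046,0,0.0019],[0,0,0]],
    [[0.0046,0,0.0019],[0,0,0]],
    [[0.0046,0,0.0019],[0,0,0]],
  ],
)

```text
t: 16.0
tool_pos: [445.8, -272.3, 29.0]
ee_rot: [0.974, -0.111, 0.194, 0.022]
wrist_force: [-0.4, -0.2, 0.4]
opening: -0.005
```

```bash
python3 -c "
from fit import *
L,R,s=where()
f=grab_frame('scene'); im=f['pixels'][160:270,220:350]; cv2.imwrite('pics/s6.png',cv2.resize(im[:,:,::-1],None,fx=5,fy=5,interpolation=cv2.INTER_CUBIC))"
```

```text
t 16.0 local tcp [-95.2  -1.9  29. ] F [-0.44 -0.17  0.37] M [0.133 0.429 0.037] q [-0.65  0.13 -0.78  0.3   0.16  2.75] open -0.005 yaw_x -0.226 zax local [ 0.384  0.001 -0.923] yax [ 0.001 -1.    -0.   ]
```

View pics/s6.png

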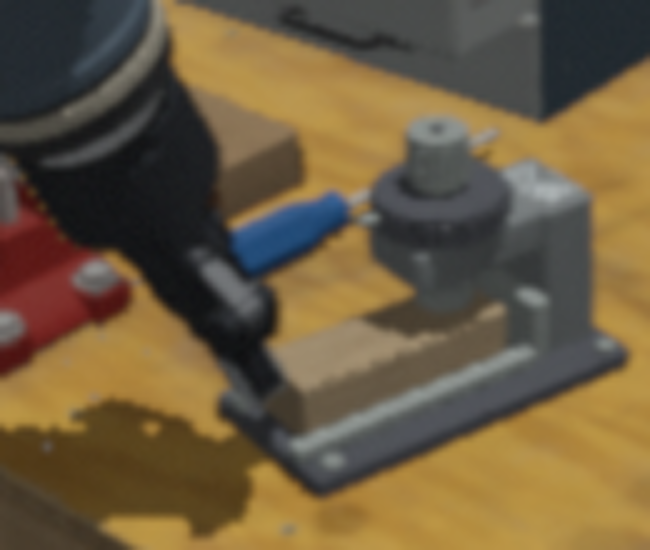

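The fingers are pushing the offcut's front end at (280,390), and its far end at (508,310) is nearly under the stop. I'll go on slowly until the force rises.

Request:
apply_moves(
  series=[
    [[0.0018,0,0.0008],[0,0,0]],
    [[0.0018,0,0.0008],[0,0,0]],
    [[0,0,0],[0,0,0]],
  ],
)

```text
t: 16.35
tool_pos: [449.4, -273.2, 29.0]
ee_rot: [0.974, -0.111, 0.194, 0.022]
wrist_force: [0.2, 0.8, 0.0]
opening: -0.001
```

Request:
apply_moves(
  series=[
    [[0.0018,0,0.0008],[0,0,0]],
    [[0,0,0],[0,0,0]],
  ],
)

```text
t: 16.55
tool_pos: [451.3, -273.6, 28.9]
ee_rot: [0.974, -0.111, 0.194, 0.022]
wrist_force: [-0.4, 0.5, 0.7]
opening: 0.002
```

Request:
apply_moves(
  series=[
    [[0.0014,0,0.0006],[0,0,0]],
    [[0,0,0],[0,0,0]],
  ],
)

```text
t: 16.75
tool_pos: [452.8, -273.9, 28.9]
ee_rot: [0.974, -0.111, 0.194, 0.022]
wrist_force: [-0.6, -0.1, 1.0]
opening: -0.003
```

Request:
apply_moves(
  series=[
    [[0.0014,0,0.0006],[0,0,0]],
    [[0,0,0],[0,0,0]],
  ],
)

```text
t: 16.95
tool_pos: [454.3, -274.3, 28.8]
ee_rot: [0.974, -0.111, 0.194, 0.022]
wrist_force: [0.2, 0.0, 0.2]
opening: -0.002
```

Request:
apply_moves(
  series=[
    [[0.0014,0,0.0006],[0,0,0]],
    [[0,0,0],[0,0,0]],
  ],
)

```text
t: 17.15
tool_pos: [454.9, -274.4, 28.5]
ee_rot: [0.975, -0.111, 0.194, 0.022]
wrist_force: [-10.5, 2.2, 8.6]
opening: -0.001
```

Request:
apply_moves(
  series=[
    [[0.0009,0,0.0004],[0,0,0]],
    [[0,0,0],[0,0,0]],
  ],
)

```text
t: 17.35
tool_pos: [454.7, -274.0, 27.6]
ee_rot: [0.975, -0.111, 0.193, 0.022]
wrist_force: [-10.0, 2.1, 0.4]
opening: 0.001
```

The force rose to about 10 N at the place predicted for home, so the offcut is on the stop. I'll back off, rise, untilt, and unwind the wrist (clockwise increases q6), then check.

Request:
apply_moves(
  series=[
    [[-0.0277,0,-0.0116],[0,0,0]],
    [[-0.0277,0,-0.0116],[0,0,0]],
    [[0.0175,0,-0.0415],[0,0,0]],
    [[0.0175,0,-0.0415],[0,0,0]],
    [[0.0175,0,-0.0415],[0,0,0]],
    [[0,0,0],[0,-0.133,0]],
    [[0,0,0],[0,-0.133,0]],
    [[0,0,0],[0,-0.133,0]],
  ],
)

```text
t: 18.15
tool_pos: [399.2, -262.0, 165.8]
ee_rot: [0.994, -0.113, -0.004, 0.0]
wrist_force: [0.2, -1.0, -0.2]
opening: 0.0
```

Request:
apply_moves(
  jaw=1,
  series=[
    [[0,0,0],[0,0,-0.14]],
    [[0,0,0],[0,0,-0.14]],
    [[0,0,0],[0,0,-0.14]],
    [[0,0,0],[0,0,-0.14]],
    [[0,0,0],[0,0,-0.14]],
    [[0,0,0],[0,0,-0.14]],
    [[0,0,0],[0,0,-0.14]],
    [[0,0,0],[0,0,-0.14]],
  ],
)

```text
t: 18.95
tool_pos: [398.8, -261.5, 164.0]
ee_rot: [0.901, 0.435, -0.002, -0.002]
wrist_force: [-0.3, 0.9, -0.7]
opening: 0.997
```

Request:
apply_moves(
  series=[
    [[0,0,0],[0,0,-0.14]],
    [[0,0,0],[0,0,-0.14]],
    [[0,0,0],[0,0,-0.14]],
    [[0,0,0],[0,0,-0.14]],
    [[0,0,0],[0,0,-0.14]],
    [[0,0,0],[0,0,-0.14]],
    [[0,0,0],[0,0,-0.14]],
    [[0,0,0],[0,0,-0.14]],
  ],
)

```text
t: 19.75
tool_pos: [398.8, -261.5, 164.0]
ee_rot: [0.532, 0.847, -0.001, -0.003]
wrist_force: [-0.6, 0.1, 0.7]
opening: 1.0
```

```bash
cat > refit.py <<'E'
from fit import *
where()
fs=[grab_frame("top"),grab_frame("scene")]; S=4
def mask(hs):
    im=np.zeros((400*S,640*S),np.uint8)
    for h in hs: cv2.fillConvexPoly(im,cv2.convexHull(((h+.5)*S).astype(np.int32)),1)
    return im
U=[]; kp=[]
for n,f in zip(("top","scene"),fs):
    u=np.zeros((400,640),bool)
    for t in("hold_down","ring","workpiece"):
        r=trace(f,t)
        if r:
            u|=r[0]["pixels"]; ys,xs=np.nonzero(r[0]["pixels"]); print(n,t,round(r[0]["conf"],2),xs.min(),xs.max(),ys.min(),ys.max())
    U.append(np.kron(u.astype(np.uint8),np.ones((S,S),np.uint8)))
for d in (0,):
    for k in((0,1),(0,),(1,)):
        def cost(v): 
            c=0
            for i in k:
                a,b=parts(fs[i],v[:3],v[3]); m=mask(a+[b]); c+=1-(m&U[i]).sum()/(m|U[i]).sum()
            return c
        x0=np.load("q.npy")*[1,1,1,0]
        r=minimize(cost,x0,method="Nelder-Mead",options=dict(initial_simplex=np.array([x0]*5)+np.vstack([np.zeros(4),np.diag([10,10,.05,8])]),maxiter=120)); print(k,r.x.round(3),round(r.fun,3))
E
python3 refit.py
```

```text
t 19.75 local tcp [-143.4   -2.   164. ] F [-0.63  0.06  0.7 ] M [-0.031 -0.022 -0.052] q [-0.58  0.19 -0.22  1.17 -0.    0.54] open 1.0 yaw_x 2.019 zax local [-0.005  0.    -1.   ] yax [ 0.78   0.626 -0.004]
top hold_down 0.55 289 328 169 234
top ring 0.83 297 320 184 209
top workpiece 0.64 297 312 207 226
scene hold_down 0.88 264 345 183 259
scene ring 0.92 293 322 184 222
scene workpiece 0.94 276 324 216 245
(0, 1) [ 5.39251e+02 -2.92066e+02 -2.14000e-01  5.70000e-01] 0.18
(0,) [ 5.42439e+02 -2.93462e+02 -2.28000e-01  5.56300e+00] 0.11
(1,) [ 5.39503e+02 -2.90274e+02 -2.18000e-01 -3.14200e+00] 0.053
```

The refit puts the axis at about (539.5,-292) and the offcut within about 1 mm of home. Now to a place above the knob, with a little more wrist room.

Request:
apply_moves(
  series=[
    [[0,0,0],[0,0,-0.14]],
    [[0,0,0],[0,0,-0.14]],
    [[-0.0291,0.0212,0],[0,0,0]],
    [[-0.0291,0.0212,0],[0,0,0]],
    [[-0.0291,0.0212,0],[0,0,0]],
    [[-0.0291,0.0212,0],[0,0,0]],
    [[0,0,0],[0,0,0]],
    [[0,0,0],[0,0,0]],
  ],
)

```text
t: 20.95
tool_pos: [539.5, -292.6, 162.5]
ee_rot: [0.412, 0.911, -0.0, -0.003]
wrist_force: [-0.2, 0.2, 0.8]
opening: 1.002
```

```bash
python3 -c "
from fit import *
L,R,s=where()
f=grab_frame('scene'); x,y=240,120; p=np.array(s['tool_pos']);Rw=Ro.from_quat(s['ee_rot']).as_matrix()
im=cv2.resize(np.ascontiguousarray(f['pixels'][y:y+130,x:x+130,::-1]),None,fx=4,fy=4,interpolation=cv2.INTER_CUBIC)
pts=((px(f,p+np.array([[0,0,k] for k in (-40,0,40)])@Rw.T)-[x,y]+.5)*4).astype(np.int32); cv2.polylines(im,[pts],False,(0,0,255),1)
for b in(-42,42):
    pts=((px(f,p+np.array([[k,b,-16] for k in (-11,11)])@Rw.T)-[x,y]+.5)*4).astype(np.int32); cv2.polylines(im,[pts],False,(0,255,0),1)
cv2.imwrite('pics/s7.png',im)"
```

```text
t 20.95 local tcp [  0.6  -0.5 162.5] F [-0.25  0.16  0.76] M [ 0.031 -0.014 -0.013] q [-0.5   0.47  0.18  1.28 -0.    0.35] open 1.002 yaw_x 2.293 zax local [-0.006  0.    -1.   ] yax [ 0.582  0.813 -0.003]
```

View pics/s7.png

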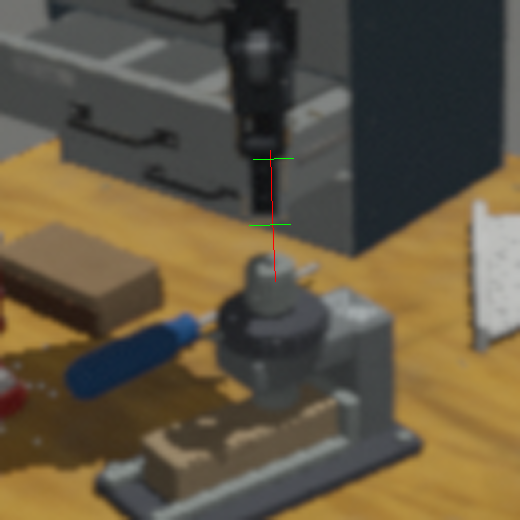

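View: the near finger's tip is centred at about column 263 and the knob at about 271. Allowing for the finger's place on the line of sight, the tool is about 2 mm to the left, so I shift -2 mm in tool x, descend and narrow the jaws carefully.

Request:
apply_moves(
  series=[
    [[-0.002,0,0.01],[0,0,0]],
    [[0,0,0.01],[0,0,0]],
    [[0,0,0.01],[0,0,0]],
    [[0,0,0.01],[0,0,0]],
    [[0,0,0.01],[0,0,0]],
    [[0,0,0.0095],[0,0,0]],
    [[0,0,0],[0,0,0]],
  ],
)

```text
t: 21.7
tool_pos: [539.6, -293.7, 102.2]
ee_rot: [0.411, 0.911, -0.0, -0.004]
wrist_force: [-0.3, -0.2, -0.0]
opening: 1.002
```

Request:
apply_moves(
  jaw=-0.15,
  series=[
    [[0,0,0],[0,0,0]],
    [[0,0,0],[0,0,0]],
    [[0,0,0],[0,0,0]],
    [[0,0,0],[0,0,0]],
    [[0,0,0],[0,0,0]],
    [[0,0,0],[0,0,0]],
    [[0,0,0],[0,0,0]],
  ],
)

```text
t: 22.4
tool_pos: [540.4, -294.2, 103.8]
ee_rot: [0.411, 0.911, -0.0, -0.003]
wrist_force: [0.1, -0.1, -0.2]
opening: 0.425
```

Request:
apply_moves(
  jaw=-0.25,
  series=[
    [[0,0,0],[0,0,0]],
    [[0,0,0],[0,0,0]],
    [[0,0,0],[0,0,0]],
  ],
)

```text
t: 22.7
tool_pos: [540.3, -294.1, 103.8]
ee_rot: [0.411, 0.911, -0.0, -0.003]
wrist_force: [-0.3, -0.1, -0.7]
opening: 0.375
```

```bash
cat >> fit.py <<'E'
def tool():
    s=read_state(); R=Ro.from_quat(s["ee_rot"]).as_matrix()
    print("t",round(s["t"],2),"pos",np.round(s["tool_pos"],1),"Ftool",(R.T@s["wrist_force"]).round(2),"Mtool",(R.T@s["ft_torque"]).round(3),"q6",round(s["qpos"][5],3),"q1",round(s["qpos"][0],3),"open mm",round(s["opening"]*85,1),"yaw",round(np.arctan2(R[1,0],R[0,0]),3))
E
python3 -c "
from fit import *
tool();tool()"
```

```text
t 22.7 pos [ 540.3 -294.1  103.8] Ftool [ 0.06 -0.29  0.73] Mtool [-0.024  0.051 -0.007] q6 0.35 q1 -0.498 open mm 31.8 yaw 2.294
t 22.7 pos [ 540.3 -294.1  103.8] Ftool [ 0.06 -0.29  0.73] Mtool [-0.024  0.051 -0.007] q6 0.35 q1 -0.498 open mm 31.8 yaw 2.294
```

At 31.8 mm opening there is no contact, so the jaw centring is good to about 2 mm. Close further.

Request:
apply_moves(
  jaw=-0.3,
  series=[
    [[0,0,0],[0,0,0]],
    [[0,0,0],[0,0,0]],
  ],
)

```text
t: 22.9
tool_pos: [540.3, -294.2, 103.8]
ee_rot: [0.411, 0.911, -0.0, -0.003]
wrist_force: [-1.0, 0.8, -0.3]
opening: 0.349
```

```bash
python3 -c "
from fit import *
tool()"
```

```text
t 22.9 pos [ 540.3 -294.2  103.8] Ftool [ 1.27 -0.26  0.34] Mtool [-0.03   0.061 -0.022] q6 0.35 q1 -0.498 open mm 29.6 yaw 2.294
```

Request:
apply_moves(
  jaw=-0.36,
  series=[
    [[0,0,0],[0,0,0]],
    [[0,0,0],[0,0,0]],
  ],
)

```text
t: 23.1
tool_pos: [540.2, -294.3, 103.9]
ee_rot: [0.411, 0.911, -0.001, -0.003]
wrist_force: [-3.7, -1.9, 2.8]
opening: 0.322
```

```bash
python3 -c "
from fit import *
tool()"
```

```text
t 23.1 pos [ 540.2 -294.3  103.9] Ftool [ 1.07 -4.02 -2.75] Mtool [0.624 0.14  0.042] q6 0.35 q1 -0.498 open mm 27.3 yaw 2.294
```

Request:
apply_moves(
  jaw=-0.6,
  series=[
    [[0,-0.0003,0],[0,0,0]],
    [[0,0,0],[0,0,0]],
    [[0,0,0],[0,0,0]],
  ],
)

```text
t: 23.4
tool_pos: [540.2, -294.3, 104.1]
ee_rot: [0.411, 0.911, -0.0, -0.002]
wrist_force: [-2.8, -0.2, 5.8]
opening: 0.305
```

```bash
python3 -c "
from fit import *
tool()"
```

```text
t 23.4 pos [ 540.2 -294.3  104.1] Ftool [ 1.7  -2.22 -5.83] Mtool [0.396 0.375 0.067] q6 0.35 q1 -0.498 open mm 25.9 yaw 2.294
```

Firmly held, with small side forces. Now turn clockwise (+tool z) and watch the moment.

Request:
apply_moves(
  series=[
    [[0,0,0],[0,0,0.05]],
    [[0,0,0],[0,0,0.05]],
    [[0,0,0],[0,0,0.05]],
    [[0,0,0],[0,0,0.05]],
  ],
)

```text
t: 23.8
tool_pos: [539.8, -294.6, 104.1]
ee_rot: [0.501, 0.865, -0.001, -0.003]
wrist_force: [-5.7, -2.4, 5.8]
opening: 0.304
```

```bash
python3 -c "
from fit import *
tool()"
```

```text
t 23.8 pos [ 539.8 -294.6  104.1] Ftool [ 0.82 -6.18 -5.79] Mtool [ 1.193  0.259 -0.092] q6 0.552 q1 -0.499 open mm 25.8 yaw 2.092
```

Request:
apply_moves(
  series=[
    [[0,0,0],[0,0,0.05]],
    [[0,0,0],[0,0,0.05]],
    [[0,0,0],[0,0,0.05]],
  ],
)

```text
t: 24.1
tool_pos: [539.5, -294.7, 104.1]
ee_rot: [0.565, 0.825, -0.001, -0.003]
wrist_force: [-7.9, -2.0, 9.0]
opening: 0.306
```

```bash
python3 -c "
from fit import *
tool()"
```

```text
t 24.1 pos [ 539.5 -294.7  104.1] Ftool [ 0.98 -8.17 -8.92] Mtool [ 1.662  0.104 -0.101] q6 0.702 q1 -0.499 open mm 26.0 yaw 1.941
```

The moment is steady near -0.1 N m, the free friction. The side force shows the knob about 1.7 mm toward tool +x, so I'll turn about that point with small -y shifts and lift slightly to relieve the axial force.

Request:
apply_moves(
  series=[
    [[0,-0.0004,-0.0002],[0,0,0]],
    [[0,-0.0004,-0.0002],[0,0,0.05]],
    [[0,-0.0001,0],[0,0,0.05]],
    [[0,-0.0001,0],[0,0,0.05]],
    [[0,-0.0001,0],[0,0,0.05]],
  ],
)

```text
t: 24.6
tool_pos: [539.0, -294.9, 104.1]
ee_rot: [0.644, 0.765, -0.001, -0.002]
wrist_force: [-2.2, -2.6, 1.5]
opening: 0.304
```

```bash
python3 -c "
from fit import *
tool()"
```

```text
t 24.6 pos [ 539.  -294.9  104.1] Ftool [-2.18 -2.62 -1.45] Mtool [ 0.558 -0.289 -0.13 ] q6 0.9 q1 -0.5 open mm 25.9 yaw 1.742
```

Request:
apply_moves(
  series=[
    [[0,-0.0001,0],[0,0,0.05]],
    [[0,-0.0001,0],[0,0,0.05]],
  ],
)

```text
t: 24.8
tool_pos: [538.7, -294.9, 104.1]
ee_rot: [0.682, 0.732, -0.001, -0.002]
wrist_force: [-2.7, -2.3, 1.4]
opening: 0.306
```

```bash
python3 -c "
from fit import *
tool()"
```

```text
t 24.8 pos [ 538.7 -294.9  104.1] Ftool [-2.08 -2.87 -1.36] Mtool [ 0.531 -0.328 -0.101] q6 1.0 q1 -0.5 open mm 26.0 yaw 1.642
```

```bash
cat >> fit.py <<'E'
def avg(n=5):
    F=[];M=[]
    for i in range(n):
        s=read_state(); R=Ro.from_quat(s["ee_rot"]).as_matrix(); F.append(R.T@s["wrist_force"]); M.append(R.T@s["ft_torque"]); grab_frame("top")
    print("t",round(s["t"],2),"F",np.mean(F,0).round(2),"Mz",np.mean(M,0)[2].round(3),"+-",(np.std(M,0)[2]/n**.5).round(3),"q6-q1",round(s["qpos"][5]-s["qpos"][0],3),"open",round(s["opening"]*85,1),"z",round(s["tool_pos"][2],1))
E
python3 -c "
from fit import *
avg()"
```

```text
t 25.0 F [-2.63 -3.32 -1.33] Mz 0.054 +- 0.037 q6-q1 1.497 open 26.0 z 104.2
```

Request:
apply_moves(
  series=[
    [[0,-0.0002,0],[0,0,0.05]],
    [[0,-0.0001,0],[0,0,0.05]],
    [[0,-0.0001,0],[0,0,0.05]],
  ],
)

```text
t: 25.35
tool_pos: [538.3, -294.9, 104.2]
ee_rot: [0.734, 0.679, -0.002, -0.002]
wrist_force: [-3.8, -2.8, 2.0]
opening: 0.306
```

```bash
python3 -c "
from fit import *
avg()"
```

```text
t 25.55 F [-3.41 -3.42 -1.37] Mz 0.058 +- 0.044 q6-q1 1.646 open 26.2 z 104.2
```

Request:
apply_moves(
  series=[
    [[0,-0.0002,0],[0,0,0.05]],
    [[0,-0.0001,0],[0,0,0.05]],
  ],
)

```text
t: 25.8
tool_pos: [538.1, -294.8, 104.2]
ee_rot: [0.767, 0.642, -0.002, -0.002]
wrist_force: [-3.9, -3.6, 0.8]
opening: 0.306
```

```bash
python3 -c "
from fit import *
avg()"
```

```text
t 26.0 F [-4.16 -2.87 -0.82] Mz 0.04 +- 0.039 q6-q1 1.746 open 25.8 z 104.2
```

At rest the moment relaxes, so only readings taken during motion count (baseline -0.105 ± 0.02). I continue in steps of 0.1 rad, reading at the end of each moving row.

Request:
apply_moves(
  series=[
    [[-0.0003,-0.0002,0],[0,0,0.05]],
    [[0,-0.0001,0],[0,0,0.05]],
    [[0,-0.0001,0],[0,0,0.05]],
  ],
)

```text
t: 26.35
tool_pos: [537.8, -294.8, 104.2]
ee_rot: [0.813, 0.583, -0.002, -0.002]
wrist_force: [-3.5, -2.2, 1.4]
opening: 0.306
```

```bash
python3 -c "
from fit import *
tool()"
```

```text
t 26.35 pos [ 537.8 -294.8  104.2] Ftool [-3.18 -2.59 -1.38] Mtool [ 0.441 -0.559 -0.185] q6 1.397 q1 -0.501 open mm 26.0 yaw 1.244
```

Request:
apply_moves(
  series=[
    [[0,-0.0001,0],[0,0,0.05]],
    [[0,-0.0001,0],[0,0,0.05]],
  ],
)

```text
t: 26.55
tool_pos: [537.6, -294.7, 104.2]
ee_rot: [0.841, 0.541, -0.002, -0.002]
wrist_force: [-3.6, -2.4, 2.3]
opening: 0.305
```

```bash
python3 -c "
from fit import *
tool()"
```

```text
t 26.55 pos [ 537.6 -294.7  104.2] Ftool [-3.72 -2.29 -2.27] Mtool [ 0.444 -0.548 -0.159] q6 1.497 q1 -0.501 open mm 25.9 yaw 1.144
```

Request:
apply_moves(
  series=[
    [[0,-0.0001,0],[0,0,0.05]],
    [[0,-0.0001,0],[0,0,0.05]],
  ],
)

```text
t: 26.75
tool_pos: [537.3, -294.6, 104.2]
ee_rot: [0.867, 0.499, -0.002, -0.002]
wrist_force: [-3.5, -1.8, 2.2]
opening: 0.305
```

```bash
python3 -c "
from fit import *
tool()"
```

```text
t 26.75 pos [ 537.3 -294.6  104.2] Ftool [-3.34 -2.09 -2.22] Mtool [ 0.47  -0.632 -0.114] q6 1.597 q1 -0.501 open mm 25.9 yaw 1.044
```

```bash
cat > r.py <<'E'
from station import *
import numpy as np
from scipy.spatial.transform import Rotation as Ro
s=read_state(); R=Ro.from_quat(s["ee_rot"]).as_matrix()
print(round(s["t"],2),"Mz",(R.T@s["ft_torque"])[2].round(3),"tau6",round(s["joint_torque"][5],3),"ang",round(s["qpos"][5]-s["qpos"][0]-.848,3),"F",(R.T@s["wrist_force"]).round(1),"dq6",round(s["dq"][5],3))
E
python3 r.py
```

```text
26.75 Mz -0.114 tau6 -1.138 ang 1.25 F [-3.3 -2.1 -2.2] dq6 0.496
```

Request:
apply_moves(
  series=[
    [[0,-0.0001,0],[0,0,0.04]],
  ],
)

```text
t: 26.85
tool_pos: [537.2, -294.5, 104.2]
ee_rot: [0.877, 0.481, -0.002, -0.002]
wrist_force: [-3.6, -2.3, 3.0]
opening: 0.309
```

```bash
python3 r.py
```

```text
26.85 Mz -0.167 tau6 -0.646 ang 1.29 F [-3.9 -1.8 -3. ] dq6 0.388
```

Request:
apply_moves(
  series=[
    [[0,-0.0001,0],[0,0,0.04]],
  ],
)

```text
t: 26.95
tool_pos: [537.1, -294.5, 104.2]
ee_rot: [0.886, 0.464, -0.002, -0.002]
wrist_force: [-4.2, -1.1, 3.4]
opening: 0.304
```

```bash
python3 r.py
```

```text
26.95 Mz -0.193 tau6 -0.829 ang 1.329 F [-3.3 -2.9 -3.4] dq6 0.395
```

Request:
apply_moves(
  series=[
    [[0,-0.0001,0],[0,0,0.04]],
  ],
)

```text
t: 27.05
tool_pos: [537.1, -294.4, 104.2]
ee_rot: [0.895, 0.446, -0.002, -0.002]
wrist_force: [-3.6, -1.0, 2.9]
opening: 0.304
```

```bash
python3 r.py
```

```text
27.05 Mz -0.195 tau6 -0.841 ang 1.369 F [-3.  -2.3 -2.9] dq6 0.397
```

Request:
apply_moves(
  series=[
    [[0,0,0],[0,0,0.02]],
  ],
)

```text
t: 27.15
tool_pos: [537.0, -294.4, 104.2]
ee_rot: [0.9, 0.437, -0.002, -0.002]
wrist_force: [-4.6, -1.1, 3.4]
opening: 0.307
```

```bash
python3 r.py
```

```text
27.15 Mz -0.232 tau6 0.184 ang 1.389 F [-3.7 -3.  -3.4] dq6 0.184
```

Request:
apply_moves(
  series=[
    [[0,-0.0001,0],[0,0,0.02]],
  ],
)

```text
t: 27.25
tool_pos: [537.0, -294.4, 104.3]
ee_rot: [0.904, 0.428, -0.002, -0.002]
wrist_force: [-4.0, -1.7, 3.7]
opening: 0.306
```

```bash
python3 r.py
```

```text
27.25 Mz -0.244 tau6 -0.268 ang 1.409 F [-3.9 -2.1 -3.7] dq6 0.207
```

Request:
apply_moves(
  series=[
    [[0,0,0],[0,0,0.02]],
  ],
)

```text
t: 27.35
tool_pos: [537.0, -294.4, 104.3]
ee_rot: [0.908, 0.418, -0.002, -0.002]
wrist_force: [-4.6, -0.5, 4.1]
opening: 0.31
```

```bash
python3 r.py
```

```text
27.35 Mz -0.229 tau6 -0.332 ang 1.43 F [-3.3 -3.2 -4.1] dq6 0.207
```

Request:
apply_moves(
  series=[
    [[0,-0.0001,0],[0,0,0.02]],
  ],
)

```text
t: 27.45
tool_pos: [536.9, -294.3, 104.2]
ee_rot: [0.913, 0.409, -0.002, -0.002]
wrist_force: [-5.0, -0.3, 3.4]
opening: 0.304
```

```bash
python3 r.py
```

```text
27.45 Mz -0.232 tau6 -0.321 ang 1.451 F [-3.6 -3.6 -3.4] dq6 0.204
```

The torque has clearly firmed up. A quick hinge fit will estimate the clamp force before I decide.

Run:
```python
import numpy as np
from scipy.optimize import least_squares
a=np.array([.2,.35,.55,.65,1.05,1.15,1.25,1.29,1.33,1.37,1.39,1.41,1.43,1.45])
m=np.array([.092,.101,.130,.101,.185,.159,.114,.167,.193,.195,.232,.244,.229,.232])
for b0 in(None,.12):
    for s in(.2,.3,.4,None):
        def f(p):
            t0=p[0]; b=p[1] if b0 is None else b0; k=s or p[2]
            return b+k*np.maximum(0,a-t0)-m
        r=least_squares(f,[1.1,.11,.3]); t0=r.x[0];k=s or r.x[2]
        print(b0,s,"t0",t0.round(3),"b",r.x[1].round(3),"k",round(k,2),"F end",(k*(1.451-t0)/.004).round(1),"rms",np.sqrt(np.mean(r.fun**2)).round(4))
```

```text
None 0.2 t0 0.867 b 0.106 k 0.2 F end 29.2 rms 0.0262
None 0.3 t0 1.093 b 0.122 k 0.3 F end 26.8 rms 0.0277
None 0.4 t0 1.183 b 0.128 k 0.4 F end 26.8 rms 0.0265
None None t0 1.24 b 0.128 k 0.58 F end 30.7 rms 0.0249
0.12 0.2 t0 0.937 b 0.11 k 0.2 F end 25.7 rms 0.0272
0.12 0.3 t0 1.087 b 0.11 k 0.3 F end 27.3 rms 0.0277
0.12 0.4 t0 1.163 b 0.11 k 0.4 F end 28.8 rms 0.027
0.12 None t0 1.136 b 0.11 k 0.37 F end 29.2 rms 0.0272
```

Estimated clamp force is about 27 N, in the band but near the top. I'll ease back about 0.07 rad to sit mid-band. The reverse torque gives an independent check.

Request:
apply_moves(
  series=[
    [[0,0,0],[0,0,-0.035]],
  ],
)

```text
t: 27.55
tool_pos: [537.0, -294.4, 104.2]
ee_rot: [0.905, 0.425, -0.002, -0.002]
wrist_force: [-4.5, 0.1, 2.9]
opening: 0.311
```

```bash
python3 r.py
```

```text
27.55 Mz 0.027 tau6 2.075 ang 1.416 F [-2.8 -3.5 -2.8] dq6 -0.399
```

Request:
apply_moves(
  series=[
    [[0,0,0],[0,0,-0.02]],
  ],
)

```text
t: 27.65
tool_pos: [537.0, -294.4, 104.2]
ee_rot: [0.901, 0.435, -0.002, -0.002]
wrist_force: [-4.1, -0.9, 3.7]
opening: 0.306
```

```bash
python3 r.py
```

```text
27.65 Mz 0.015 tau6 0.311 ang 1.394 F [-3.3 -2.7 -3.7] dq6 -0.19
```

Request:
apply_moves(
  series=[
    [[0,0,0],[0,0,-0.015]],
  ],
)

```text
t: 27.75
tool_pos: [537.0, -294.4, 104.3]
ee_rot: [0.897, 0.441, -0.002, -0.002]
wrist_force: [-3.6, 0.3, 2.6]
opening: 0.303
```

```bash
python3 r.py
```

```text
27.75 Mz -0.008 tau6 0.23 ang 1.379 F [-1.9 -3.  -2.6] dq6 -0.144
```

The reverse torque implies about 25–27 N still. Ease a little more.

Request:
apply_moves(
  series=[
    [[0,0,0],[0,0,-0.02]],
  ],
)

```text
t: 27.85
tool_pos: [537.1, -294.5, 104.2]
ee_rot: [0.893, 0.45, -0.002, -0.002]
wrist_force: [-3.4, -0.6, 1.7]
opening: 0.303
```

```bash
python3 r.py
```

```text
27.85 Mz 0.04 tau6 0.618 ang 1.359 F [-2.5 -2.4 -1.7] dq6 -0.209
```

Request:
apply_moves(
  series=[
    [[0,0,0],[0,0,-0.02]],
  ],
)

```text
t: 27.95
tool_pos: [537.1, -294.5, 104.2]
ee_rot: [0.888, 0.46, -0.002, -0.002]
wrist_force: [-2.4, 0.3, 1.8]
opening: 0.309
```

```bash
python3 r.py
```

```text
27.95 Mz 0.038 tau6 0.535 ang 1.339 F [-1.1 -2.2 -1.7] dq6 -0.2
```

Request:
apply_moves(
  series=[
    [[0,0,0],[0,0,-0.02]],
  ],
)

```text
t: 28.05
tool_pos: [537.1, -294.5, 104.2]
ee_rot: [0.883, 0.469, -0.002, -0.002]
wrist_force: [-2.0, -0.6, 1.9]
opening: 0.308
```

```bash
python3 r.py
```

```text
28.05 Mz 0.044 tau6 0.502 ang 1.318 F [-1.6 -1.4 -1.9] dq6 -0.199
```

The reverse torque of +0.04 gives about 20 N, and the forward reading at this angle gives about 18 N: mid-band. Release and withdraw upward.

Request:
apply_moves(
  jaw=1,
  series=[
    [[0,0,0],[0,0,0]],
    [[0,0,0],[0,0,0]],
    [[0,0,0],[0,0,0]],
    [[0,0,0],[0,0,0]],
    [[0,0,0],[0,0,0]],
    [[0,0,0],[0,0,0]],
    [[0,0,0],[0,0,0]],
    [[0,0,0],[0,0,0]],
  ],
)

```text
t: 28.85
tool_pos: [536.9, -294.5, 104.2]
ee_rot: [0.884, 0.468, -0.002, -0.002]
wrist_force: [0.1, -0.1, 0.8]
opening: 1.002
```

Request:
apply_moves(
  series=[
    [[0,0,-0.01],[0,0,0]],
    [[0,0,-0.02],[0,0,0]],
    [[0,0,-0.035],[0,0,0]],
    [[0,0,-0.035],[0,0,0]],
    [[0,0,0],[0,0,0]],
  ],
)

```text
t: 29.35
tool_pos: [539.2, -295.6, 209.8]
ee_rot: [0.884, 0.468, 0.0, 0.001]
wrist_force: [-0.4, 0.1, 0.6]
opening: 1.0
```

```bash
python3 -c "
from fit import *
tool()"
```

```text
t 29.35 pos [ 539.2 -295.6  209.8] Ftool [-0.09 -0.38 -0.56] Mtool [-0.025 -0.033 -0.002] q6 1.667 q1 -0.501 open mm 85.0 yaw 0.974
```

Request:
apply_moves(
  series=[
    [[-0.024,-0.035,0],[0,0,0]],
    [[-0.024,-0.035,0],[0,0,0]],
    [[-0.024,-0.035,0],[0,0,0]],
    [[-0.024,-0.035,0],[0,0,0]],
    [[0,0,0],[0,0,0]],
    [[0,0,0],[0,0,0]],
  ],
)

```text
t: 29.95
tool_pos: [367.3, -295.5, 205.8]
ee_rot: [0.884, 0.467, -0.002, -0.001]
wrist_force: [0.4, -0.6, -0.0]
opening: 1.001
```

```bash
python3 refit.py
python3 - <<'E'
from h import *
o=[]
for n,(x,y) in(("scene",(255,175)),("top",(270,165))):
    f=grab_frame(n); b=cv2.imread(f"pics/{n}0.png"); a=np.ascontiguousarray(f["pixels"][:,:,::-1])
    o.append(np.hstack([cv2.resize(i[y:y+75,x:x+100],None,fx=4,fy=4,interpolation=cv2.INTER_CUBIC) for i in(b,a)]))
    for t in("chalk_reel","sanding_block","screwdriver","ring_pin"):
        r=recognise(f,t); print(n,t,[(np.array(q["extent"])*[640,400,640,400]).round(1).tolist() for q in r[:1]])
cv2.imwrite("pics/end.png",np.vstack(o))
E
```

```text
t 29.95 local tcp [-166.4  -42.2  205.8] F [ 0.39 -0.55 -0.02] M [-0.038 -0.012 -0.037] q [-0.68  0.16 -0.14  1.27 -0.    1.49] open 1.001 yaw_x 0.972 zax local [-0.004 -0.    -1.   ] yax [ 0.932 -0.362 -0.004]
top hold_down 0.65 286 329 169 235
top ring 0.65 296 320 183 208
top workpiece 0.81 297 313 206 226
scene hold_down 0.78 264 345 183 259
scene ring 0.6 293 322 183 223
scene workpiece 0.64 276 324 216 245
(0, 1) [ 5.39639e+02 -2.92291e+02 -2.21000e-01  2.04900e+00] 0.101
(0,) [ 5.41200e+02 -2.93592e+02 -2.23000e-01  5.08900e+00] 0.028
(1,) [ 5.39039e+02 -2.90569e+02 -2.15000e-01 -1.25100e+00] 0.046
scene chalk_reel [[366.7, 270.8, 54.4, 31.5]]
scene sanding_block [[238.0, 174.9, 46.1, 26.8]]
scene screwdriver [[257.1, 200.5, 33.0, 20.3]]
scene ring_pin [[293.8, 185.0, 33.0, 38.9]]
top chalk_reel [[390.1, 208.5, 35.5, 19.5]]
top sanding_block [[200.5, 162.1, 40.8, 22.5]]
top screwdriver [[250.3, 131.1, 12.1, 77.1]]
top ring_pin [[296.6, 180.7, 21.4, 29.3]]
```

View pics/end.png

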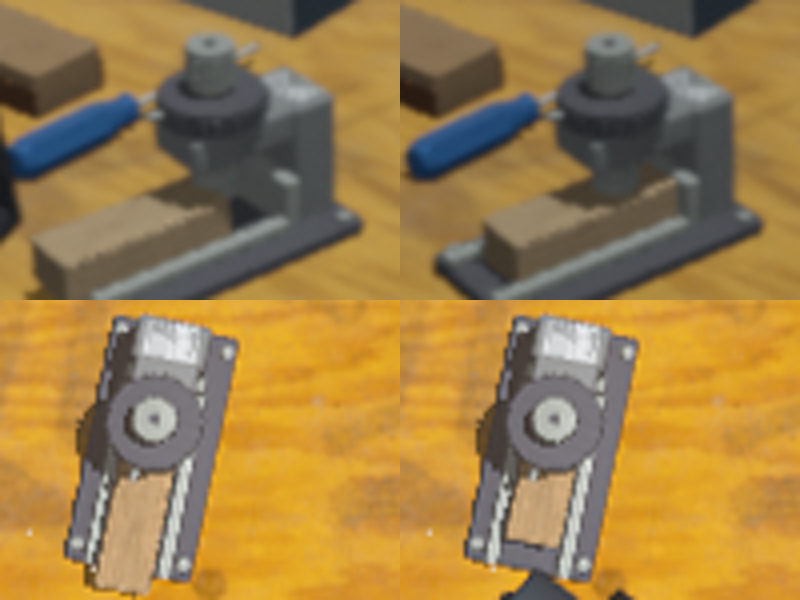

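Before/after: the pin at the ring's left rim is at (158,115) before and (557-400,115) after, so unmoved. The offcut's far end meets the stop, the foot rests on it at about (615,195), and the bystanders haven't moved. The gripper is clear, so I hand in.

```bash
python3 -c "
from station import *
print(finish_job())"
```

```text
the job is handed in; nothing more can be done
None
```

I pushed the offcut against the back stop, clamped it with the inner knob to an estimated 18–20 N, let go and handed the job in at about 30 s.

- **Push:** with the jaws shut and tilted, I slid the offcut until the push force rose to about 10 N, where home was predicted.
- **Clamping:** I turned the knob about 1.45 rad clockwise. By then the torque implied about 27–29 N, near the top of the 10–30 N band. So I eased back about 0.13 rad and released. Forward and reverse torque readings agree on the final force, but single readings are noisy, by about 5 N. The peak before easing may have touched 30 N.
- **Last checks:** before and after pictures show the pin where it was, the foot on the wood, the offcut's far end at the stop, and the other things unmoved. The gripper is open, clear of the bench and reads no force.

**Checks that disagreed:**
- **Fingertip length:** a touch on the bench put the tips about 7.5 mm behind the reported TCP at the knob-grip opening, not 19 mm ahead. That touch peaked at about 53 N on the wrist. I used the measured value for the height above the ring.
- **Final offcut position:** the refit put the offcut 2 mm from home with both cameras together, 5 mm short from the top camera alone and 1 mm past home from the scene camera alone. I relied on the push force and the scene view.

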